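Open the sprung cover of the shielded sample chamber and hold it open

TASK

Before touching the catch, take the sliding cover of the shielded sample chamber by its upright fin and tug it gently to learn whether the catch is holding it. If it is held, do not force it: slide the catch knob all the way back to its stop; if the cover comes freely, leave the catch as it is. Then pull the cover wide open against its spring, nearly to its stop, and finish while still holding it open with the fingers, without disturbing the small things lying on and around the chamber.

Things in the scene. Friction and masses are not known exactly. Their poses are not given: they have to be found in the camera images.
- chamber: Shielded sample chamber: a black metal box 230 mm (its x) by 260 mm (its y), 70 mm high, fixed to the table, elsewhere and turned up to 0.5 rad each time; origin at the centre of its underside, z up. On its deck an aluminium plate cover (110 x 110 mm, top face 80 mm above the table) closes a square opening in the -y half and slides towards +y between two rails along y.
- catch_housing (a point): Top centre of the black catch housing on the deck, 97 mm (chamber x) by 54 mm (chamber y), top 93 mm above the table; at x = 63.5, y = 9 mm in the chamber frame. The catch's tongue is hidden in it. It joins the rail at chamber x = 15 to 32 mm, 92 mm high, under which an ear of the cover runs hidden. The other rail, x = -97 to -110 mm, is 82 mm high.
- cover (a joint): How far the cover has slid open, m: 0 shut, 0.085 at its stop; opens along the chamber's +y. A spring pulls it shut with 2.5 N when shut, 7 N when open, so it shuts by itself when let go. When the catch holds it, it comes only 5 mm and then stops hard; otherwise it runs freely past that.
- fin (a point): Top centre of the cover's fin, its only handle: an upright aluminium plate on the cover, 50 mm long along the chamber's x, 10 mm thick along the chamber's y, from 80 to 125 mm above the table. With the cover shut it is at x = -40, y = -25 mm in the chamber frame; it moves along +y with the cover. Can be pinched from above across its thickness.
- catch (a joint): How far the catch has been slid back, m: 0 fully thrown, 0.034 at its back stop; slides along the chamber's +x with about 2 N of friction and stays where it is left. Starts anywhere from 0 to 0.016. Below about 0.007 it holds the cover, above 0.008 it is clear of it, in between a tug may slip it free.
- catch_knob (a point): Top centre of the catch's knob: an upright round steel pin, 18 mm in diameter, 34 mm tall (foot flange 23 mm in diameter, 3 mm high), on top of the catch housing, its top 127.5 mm above the table. In the chamber frame it is at x = 56 mm plus the catch's joint value, y = 9 mm. Push or pinch it to slide the catch.
- adapter: Bystander: a brass coaxial adapter, 22 mm in diameter, 26 mm high, standing loose on the chamber's deck near its +x, -y corner; origin at the centre of its underside.
- wrench: Bystander: a small steel wrench 140 mm long lying on the table beyond the chamber's +y end; origin under its middle.
- screwdriver: Bystander: a screwdriver 150 mm long lying on the table beyond the wrench; origin under its middle.
- jar: Bystander: a small clear lidded jar, 48 mm in diameter, 50 mm high, on the table beyond the chamber's -y end; origin at the centre of its underside.
- chip_tray: Bystander: a black divided tray, 75 by 75 mm, 18 mm high, on the table beyond the chamber's -y end; origin at the centre of its underside.
- cal_block: Bystander: a steel block 45 by 30 by 22 mm on the table beyond the chamber's +y, +x corner; origin at the centre of its underside.

How it is judged:
By the outcome, as a careful person would: the job done as asked, in the order asked, and still so for the second after the job is handed in, while the arm keeps its last pose, push and grip.
It also fails if it takes over 45 s, if anything falls off the work surface, if the arm or the gripper's body presses on something with over 40 N, if the wrist force passes 120 N, or if a joint passes its speed limit or range.

ROBOT

A 6-joint arm with a two-finger parallel gripper is mounted at the origin on the work surface. World frame = base frame: x ahead of the robot, y to its left, z up, the work surface at z = 0. Lengths are in m, angles in rad, forces in N, time in s.
With the tool pointing down it reaches from about 0.275 to 0.85 m from the base axis. Payload 5.2 kg.
Tool frame: the origin (TCP) lies between the finger pads; the fingertips stand 19 mm ahead of it and the grasp point (between the pads) is the TCP; z points along the fingers, y is the line along which they close (so a half turn about z gives the same grasp; the last joint's range is limited). The gripper opens to 85 mm and grips with 20 to 120 N. Pads are 22 mm wide; open, the fingers measure 114 mm over their backs; the gripper's body (76 mm by 85 mm) begins 54 mm behind the grasp point. The pads swing forward as they close: fully open they stand 13 mm farther back than shut.
Start: joints at [-1.446, 0.259, 1.535, -0, 1.348, -0.203], TCP at [0.177, -0.521, 0.214] pointing down, gripper open.
Joint ranges: [-3.14, 3.14], [-0.91, 2.08], [0.19, 2.58], [-1.22, 4.36], [0.22, 2.71], [-3.12, 3.12]. Speed limits (rad/s): [2.57, 2.57, 3.14, 3.14, 3.14, 3.14].

INTERFACE

Orientations are given as a unit quaternion [x, y, z, w].
In Python, from station import robot, viewer gives the robot as it stands.
- The arm moves only by the tool jog_arm, never from a script. Its arguments are lists of equal length, an entry for each row: "translation": the shift along the tool's x, y, z in m, a list of three; "rotation": the turn, a rotation vector about the tool's x, y, z in rad, a list of three. In form: {"translation": [[tx, ty, tz], ...], "rotation": [[rx, ry, rz], ...]}. A call has 1 to 12 rows; each row is the pose to reach, as a shift and turn from the pose commanded when the call began, along the tool's axes at that moment; what a row does not reach only later rows make up. A row lasts 1/10 s, in which the tool goes at most 50 mm and 8.59 degrees, less where a joint would pass 70% of its speed; a pose out of reach is approached as far as the arm can. A call with a gripper value outside its range is refused whole. "fingers" is the gripper command: -1 is shut, 1 is fully open, values between are in proportion, set as the call begins (left out, the last holds). The fingers move at their own pace and stop on an object; the grip force is fixed at half the most. Time passes only in rows, so rows that repeat a pose let the fingers close. It gives the time, the measured TCP pose, the force, the opening and the grip force at its end, in the units of the state.
- robot.get_state(): the state, without advancing time (a new reading comes with each control period).
- viewer.read_camera(name): name is "scene" or "top"; returns the picture (384x512x3 uint8, blue, green, red); there is no depth.
- viewer.calibration(name): a dict with "camera_matrix" (3x3 intrinsics, pixels), "xyz" and "rotation" of the camera in the world. Camera axes: x right, y down, z forward; pixel columns grow to the right and rows downward; lengths in m; the calibration is good to about 2 mm. A picture is of the moment at which its call begins. calibration takes no time and is no camera call.
- robot.job_done(): hands the job in; it is judged then, once.
The state is a dict: "clock": time; "joint_pos": joint angles; "qd": joint speeds; "joint_efforts": joint torques, N m; "tcp_pos": TCP position; "tool_rot": TCP orientation; "force": force on the tool from outside, world axes, zero at the start; "torque": the same for the moment, N m; "grip_width": finger opening in m; "grip_force": force on a finger pad.
Only numpy, scipy, OpenCV 4.12 (cv2) and the standard library are available. Lean on these libraries where they do the work, as an engineer would, in place of code of your own. Each camera call takes 0.05 s, during which the arm holds its last target. There are 200 camera calls.

## Working session

There is one attempt and no reset: what is moved stays moved. The work goes in short steps, Python scripts to look and compute and a tool call to move; the robot and the scene stay as the last step left them, time stands still between calls to the robot, and variables do not carry over. Pictures are saved under pics/ and viewed, at most 10 in all, crops included, and the job is handed in when it is done.

Besides the shell and the picture viewer there is one more tool, called after "Call:" as name(argument=value, ...) on one line, values as JSON. jog_arm: Moves the arm, as the interface text tells. Its arguments: {"type":"object","properties":{"translation":{"type":"array","items":{"type":"array","items":{"type":"number"}}},"rotation":{"type":"array","items":{"type":"array","items":{"type":"number"}}},"fingers":{"type":"number"}},"required":["translation","rotation"]}

```bash
mkdir -p pics
python3 - <<'E'
from station import robot, viewer
import cv2
for n in("top","scene"):
    cv2.imwrite(f"pics/{n}0.png",cv2.resize(viewer.read_camera(n),(800,600),interpolation=cv2.INTER_CUBIC))
    c=viewer.calibration(n);print(n,c)
s=robot.get_state();print(s)
E
```

```text
top {'camera_matrix': array([[398.35595041,   0.        , 260.2502598 ],
       [  0.        , 398.35595041, 193.20698829],
       [  0.        ,   0.        ,   1.        ]]), 'xyz': array([0.48726118, 0.0496386 , 1.14778561]), 'rotation': array([ 0.71421408, -0.69895682,  0.02136258, -0.03002092])}
scene {'camera_matrix': array([[386.90420647,   0.        , 255.46009879],
       [  0.        , 386.90420647, 195.80304455],
       [  0.        ,   0.        ,   1.        ]]), 'xyz': array([ 0.85496821, -0.48633012,  0.60871046]), 'rotation': array([ 0.87312034,  0.22495223, -0.09656656, -0.42158305])}
{'clock': 0.1, 'joint_pos': array([-1.44579892e+00,  2.59286894e-01,  1.53596446e+00, -2.48650604e-05,
        1.34799105e+00, -2.02808320e-01]), 'qd': array([ 0.00073891, -0.00159208, -0.0027593 ,  0.00113705, -0.00022216,
        0.00081077]), 'joint_efforts': array([ 4.16555573e-03, -4.46963239e+01, -2.91249347e+01, -1.12447556e-04,
        6.30727780e-03, -1.08233985e-05]), 'tcp_pos': array([ 0.17702774, -0.5202089 ,  0.2135525 ]), 'tool_rot': array([ 9.86597183e-01,  1.63172664e-01,  1.99704066e-05, -8.24725850e-04]), 'force': array([0.74809824, 0.5383931 , 0.84747161]), 'torque': array([ 0.05083005, -0.02820138, -0.0326187 ]), 'grip_force': 0.0, 'grip_width': 0.08570055748094774}
```

View pics/top0.png

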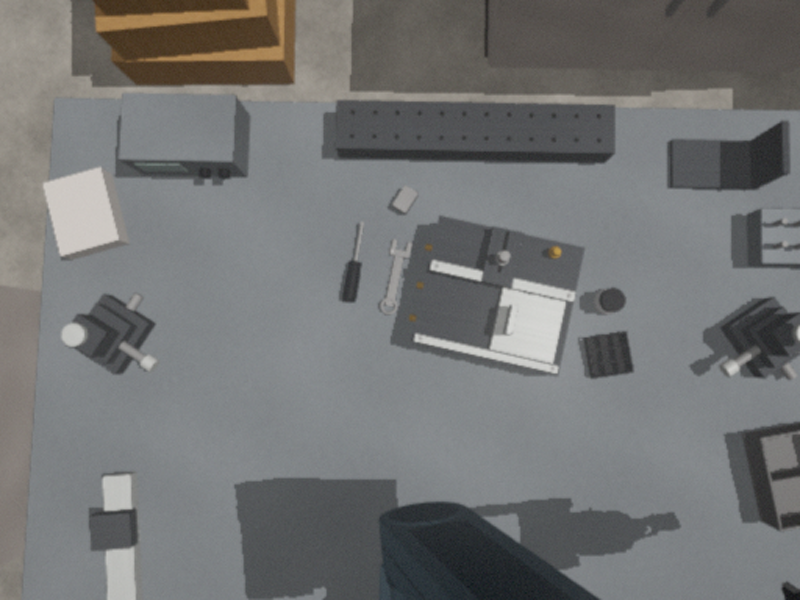

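View pics/scene0.png

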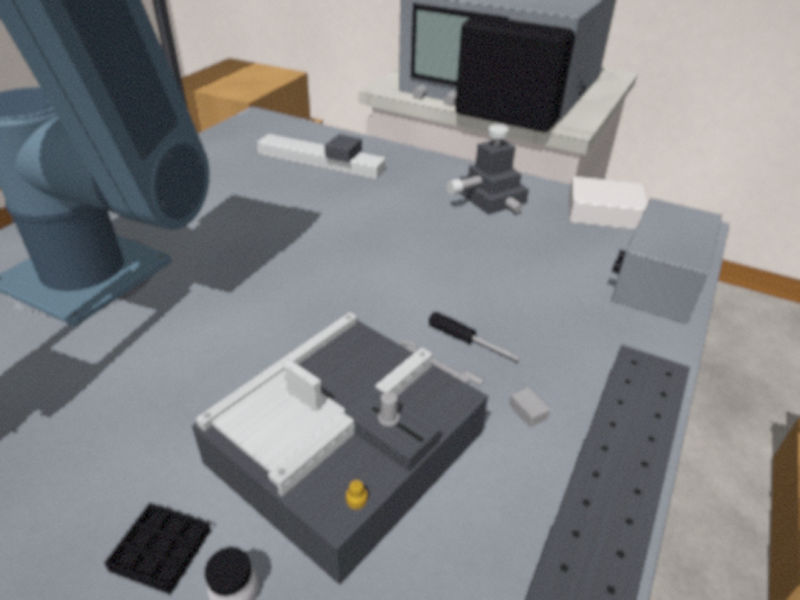

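Top view: the chamber's +y points left and its +x up, with the fin near (503,320) and the knob near (503,257). I'll enlarge both views.

Run:
```python
import cv2
from station import viewer
a=viewer.read_camera("top")[130:250,240:400]
cv2.imwrite("pics/top1.png",cv2.resize(a,(800,600),interpolation=cv2.INTER_CUBIC))
a=viewer.read_camera("scene")[195:345,120:320]
cv2.imwrite("pics/scene1.png",cv2.resize(a,(800,600),interpolation=cv2.INTER_CUBIC))
```

```text
(no output)
```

View pics/top1.png

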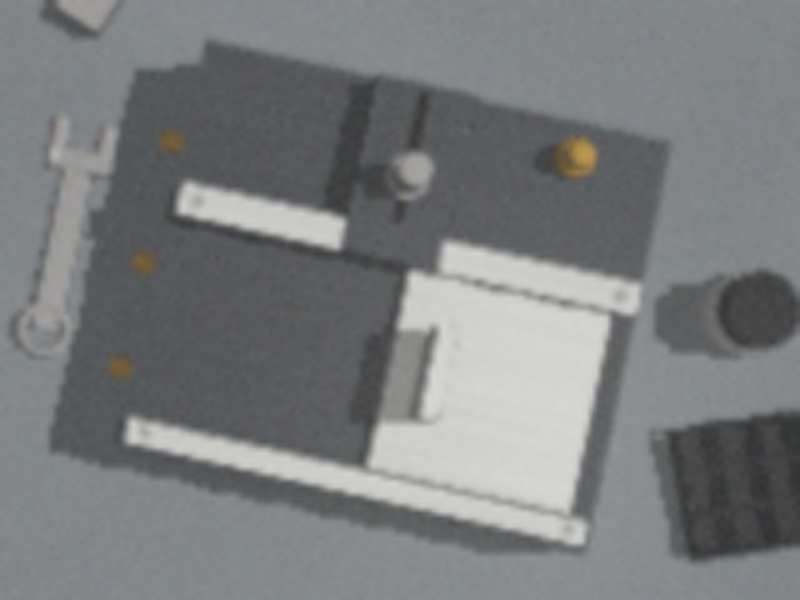

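View pics/scene1.png

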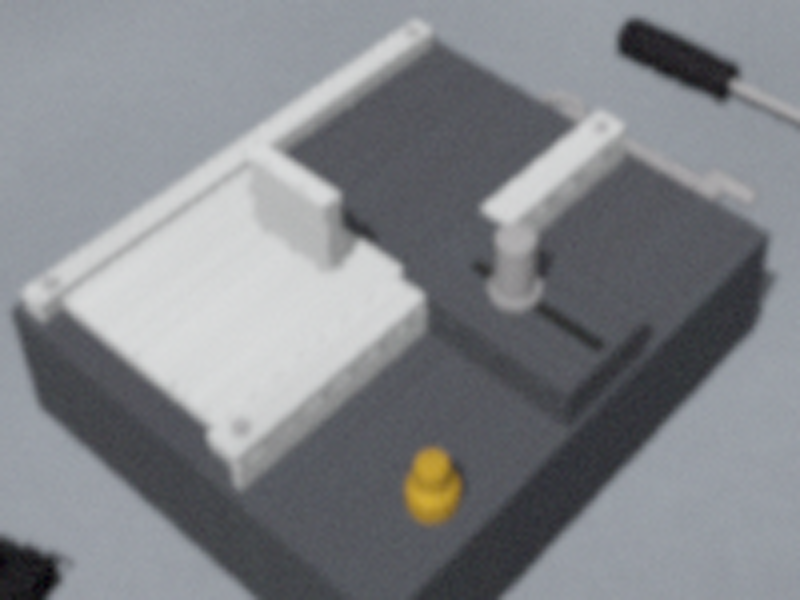

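The crops show the deck corners at top (669,143), (207,40) and (590,548). The fin top is at top (437,372) and scene (296,176), and the knob top at top (418,168) and scene (516,237). The cover is shut. Next I fit chamber x, y, yaw and the catch value to these.

```bash
cat > h.py <<'E'
import numpy as np
from scipy.spatial.transform import Rotation as R
from station import robot, viewer
def proj(n,P):
    c=viewer.calibration(n);q=R.from_quat(c["rotation"]).inv().apply(np.atleast_2d(P)-c["xyz"])
    p=q@np.array(c["camera_matrix"]).T;return p[:,:2]/p[:,2:]
def ch(p,P):
    return R.from_rotvec([0,0,p[2]]).apply(np.atleast_2d(P))+[p[0],p[1],0]
def totool(w):  # world displacement -> tool axes
    return R.from_quat(robot.get_state()["tool_rot"]).inv().apply(w)
E
python3 - <<'E'
from h import *
from scipy.optimize import least_squares
K='k'
T=[((.115,-.13,.07),(669,143)),((.115,.13,.07),(207,40)),((-.115,-.13,.07),(590,548)),((-.04,-.025,.125),(437,372)),((K,.009,.1275),(418,168))]
S=[((.115,.13,.07),(768,237)),((-.115,-.13,.07),(15,310)),((-.04,-.025,.125),(296,176)),((K,.009,.1275),(516,237))]
def res(p):
    o=[]
    for n,L,s,off in(("top",T,5,(240,130)),("scene",S,4,(120,195))):
        P=[[.056+p[3] if v==K else v for v in a] for a,_ in L]
        px=(np.array([b for _,b in L])+.5)/s-.5+off
        o.append(proj(n,ch(p,P))-px)
    return np.vstack(o).ravel()
r=least_squares(res,[.6,0,-.2,.01],loss="soft_l1");print(r.x,np.round(r.fun,1).reshape(-1,2).tolist())
p=r.x
f=ch(p,[-.04,-.025,.125])[0];k=ch(p,[.056+p[3],.009,.1275])[0];print(f,k)
s=robot.get_state();print("tcp",s["tcp_pos"],"tool axes\n",R.from_quat(s["tool_rot"]).as_matrix())
ty=ch([0,0,p[2]],[0,1,0])[0];print("cham y",ty)
E
```

```text
[ 0.58329619 -0.09327019 -0.20168947  0.00311662] [[0.6, -0.8], [-0.3, -0.9], [-1.0, 1.0], [0.4, -0.6], [-0.5, -0.3], [0.9, -0.6], [-1.1, 0.2], [-0.8, -0.4], [-0.2, 0.1]]
[ 0.53909888 -0.10975044  0.125     ] [ 0.64301741 -0.09629516  0.1275    ]
tcp [ 0.17705948 -0.52036366  0.21379292] tool axes
 [[ 9.46745197e-01  3.21983701e-01 -1.66330495e-04]
 [ 3.21983677e-01 -9.46744541e-01  1.13368191e-03]
 [ 2.07554607e-04 -1.12686361e-03 -9.99999344e-01]]
cham y [0.20032484 0.97972953 0.        ]
```

Call:
jog_arm(translation=[[0.475,-0.272,0],[0.475,-0.272,0],[0.475,-0.272,0],[0.475,-0.272,0],[0.475,-0.272,0],[0.475,-0.272,0],[0.475,-0.272,0],[0.475,-0.272,0],[0.475,-0.272,0],[0.475,-0.272,0],[0.475,-0.272,0],[0.475,-0.272,0]], rotation=[[0,0,0.53],[0,0,0.53],[0,0,0.53],[0,0,0.53],[0,0,0.53],[0,0,0.53],[0,0,0.53],[0,0,0.53],[0,0,0.53],[0,0,0.53],[0,0,0.53],[0,0,0.53]], fingers=0.2)

```text
clock: 1.4
tcp_pos: [0.5419, -0.1056, 0.214]
tool_rot: [0.995, -0.098, 0.0, -0.001]
force: [0.7, 0.1, -0.2]
grip_width: 0.0514
grip_force: 0.0
```

```bash
cat > d.py <<'E'
from h import *
import sys
p=[ 0.58329619,-0.09327019,-0.20168947]
s=robot.get_state()
c=R.from_rotvec([0,0,-p[2]])
print("clock",s["clock"],"tcp in chamber",c.apply(s["tcp_pos"]-[p[0],p[1],0]).round(4),"F cham",c.apply(s["force"]).round(2),"w",s["grip_width"],"gf",s["grip_force"])
print("tool x yaw",np.round(c.apply(R.from_quat(s["tool_rot"]).as_matrix().T),4).tolist(),"j",s["joint_pos"].round(2))
E
python3 d.py
python3 -c "
from h import *;import cv2
cv2.imwrite('pics/s2.png',cv2.resize(viewer.read_camera('scene')[150:330,110:350],(800,600),interpolation=cv2.INTER_CUBIC))"
```

```text
clock 1.4 tcp in chamber [-0.0381 -0.0203  0.214 ] F cham [ 0.71  0.27 -0.25] w 0.051395687810441536 gf 0.0
tool x yaw [[1.0, 0.005, 0.0007], [0.005, -1.0, -0.0021], [0.0007, 0.0021, -1.0]] j [-0.4   0.26  1.53  0.    1.35  1.37]
```

View pics/s2.png

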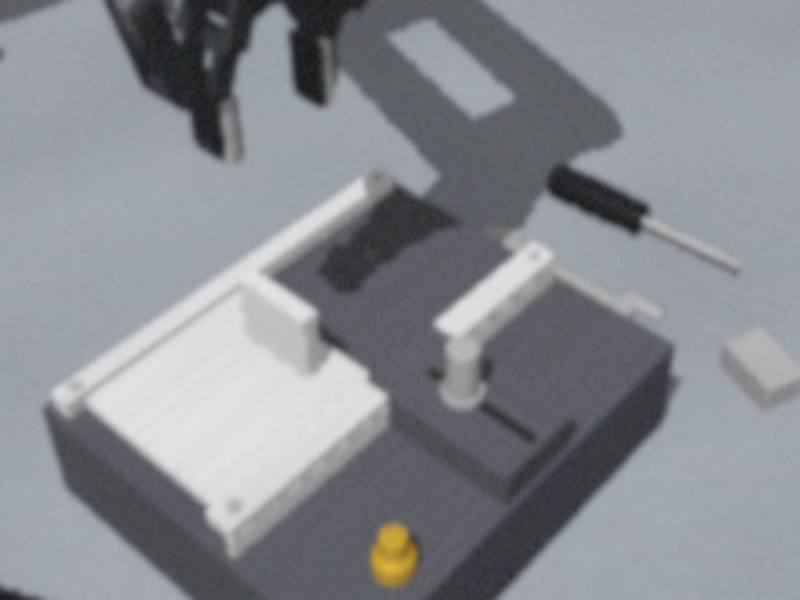

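The picture shows the fingers open above the fin, closing along its thickness and with a clear path down. I descend part way and let the arm settle.

Call:
jog_arm(translation=[[0,0,0.03],[0,0,0.05],[0,0,0.05],[0,0,0.05]], rotation=[[0,0,0],[0,0,0],[0,0,0],[0,0,0]])

```text
clock: 1.85
tcp_pos: [0.5387, -0.1113, 0.1645]
tool_rot: [0.995, -0.102, -0.0, 0.0]
force: [-1.2, 0.6, -0.3]
grip_width: 0.0511
grip_force: 0.0
```

```bash
python3 d.py
```

```text
clock 1.85 tcp in chamber [-0.0401 -0.0266  0.1645] F cham [-1.34  0.35 -0.26] w 0.05111387967288255 gf 0.0
tool x yaw [[1.0, -0.0018, -0.0008], [-0.0018, -1.0, 0.0002], [-0.0008, -0.0002, -1.0]] j [-0.41  0.3   1.61 -0.    1.24  1.37]
```

Settled within about 1.5 mm. I go down to z = 0.112 with a 1.5 mm shift towards +y, then close.

Call:
jog_arm(translation=[[0,-0.0015,0.025],[0,-0.0015,0.045],[0,-0.0015,0.0525],[0,-0.0015,0.0525],[0,-0.0015,0.0525]], rotation=[[0,0,0],[0,0,0],[0,0,0],[0,0,0],[0,0,0]])

```text
clock: 2.35
tcp_pos: [0.5404, -0.1095, 0.1132]
tool_rot: [0.995, -0.101, 0.001, 0.0]
force: [-0.1, -0.2, 0.5]
grip_width: 0.0508
grip_force: 0.0
```

Call:
jog_arm(translation=[[0,0,0],[0,0,0],[0,0,0],[0,0,0],[0,0,0],[0,0,0],[0,0,0],[0,0,0]], rotation=[[0,0,0],[0,0,0],[0,0,0],[0,0,0],[0,0,0],[0,0,0],[0,0,0],[0,0,0]], fingers=-1)

```text
clock: 3.15
tcp_pos: [0.5395, -0.1088, 0.1118]
tool_rot: [0.995, -0.101, -0.0, -0.0]
force: [-0.0, 0.2, 0.3]
grip_width: 0.0001
grip_force: 0.0
```

```bash
python3 d.py
```

```text
clock 3.15 tcp in chamber [-0.0398 -0.024   0.1118] F cham [-0.04  0.18  0.33] w 0.00011272694733320345 gf 0.0
tool x yaw [[1.0, -0.0005, -0.0001], [-0.0005, -1.0, -0.0], [-0.0001, 0.0, -1.0]] j [-0.4   0.35  1.68 -0.    1.12  1.37]
```

Width 0 means the fingers closed on nothing, so I look before going on.

```bash
python3 -c "
from h import *;import cv2
a=cv2.resize(viewer.read_camera('scene')[195:315,120:280],(800,600),interpolation=cv2.INTER_CUBIC)
cv2.imwrite('pics/s3.png',a)
print((proj('scene',robot.get_state()['tcp_pos'])-[120,195])*5)"
```

```text
[[369.61378157 241.24407357]]
```

View pics/s3.png

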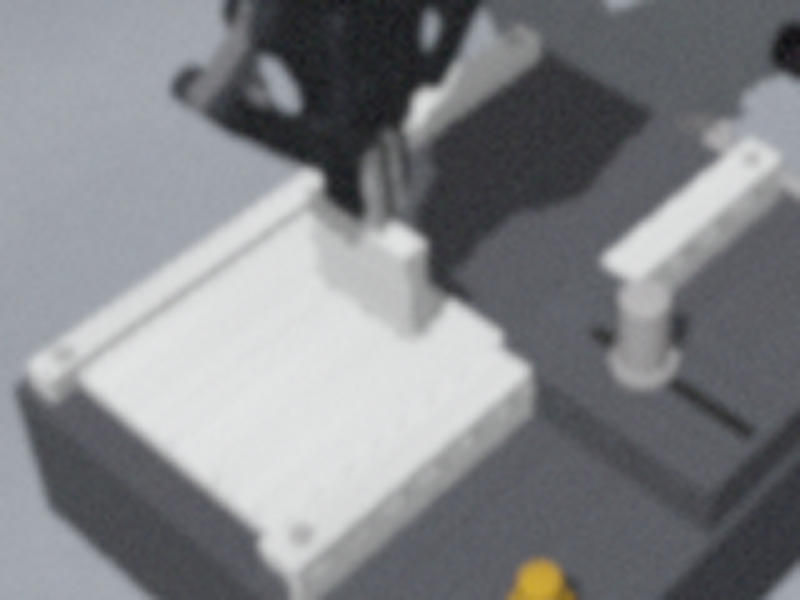

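Run:
```python
from h import *
p=[ 0.58329619,-0.09327019,-0.20168947]
def s(P,o,k):return ((proj('scene',P)-o+.5)*k-.5).round()
c1=np.array([-.0381,-.0203,.214])
print("s2 tips",s(ch(p,c1+np.array([[0,-.0255,-.019],[0,.0255,-.019],[0,0,-.019]])),[110,150],10/3).tolist())
c2=np.array([-.0398,-.024,.1118])
print("s3 tcp,tip,edges +x",s(ch(p,c2+np.array([[0,0,0],[0,0,-.019],[.011,0,-.019],[.011,0,0],[.011,0,.03],[.011,.012,-.019]])),[120,195],5).tolist())
print("s3 fin top corners, ctr",s(ch(p,np.array([[-.065,-.025,.125],[-.015,-.025,.125],[-.04,-.025,.125],[-.015,-.025,.08]])),[120,195],5).tolist())
c=cv=viewer.read_camera('top')
import cv2
cv2.imwrite('pics/t3.png',cv2.resize(c[130:250,240:400],(800,600),interpolation=cv2.INTER_CUBIC))
```

```text
s2 tips [[236.0, 217.0], [313.0, 166.0], [275.0, 191.0]]
s3 tcp,tip,edges +x [[371.0, 243.0], [376.0, 280.0], [397.0, 295.0], [393.0, 258.0], [387.0, 197.0], [421.0, 276.0]]
s3 fin top corners, ctr [[318.0, 185.0], [416.0, 252.0], [366.0, 218.0], [424.0, 340.0]]
```

View pics/t3.png

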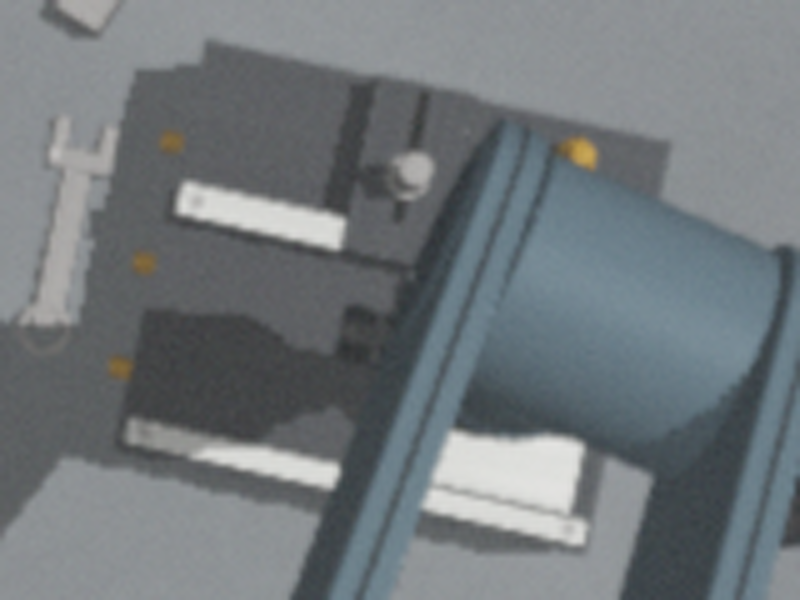

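The fingers appear above or behind the point that the state implies. I check which with the visible gripper knuckle in the top view at (360,330) and by triangulating the s2 fingertips.

Run:
```python
from h import *
p=[ 0.58329619,-0.09327019,-0.20168947]
def ray(n,u,off,k,z):
    c=viewer.calibration(n);px=(np.array(u)+.5)/k-.5+off
    d=R.from_quat(c["rotation"]).apply(np.linalg.solve(c["camera_matrix"],[*px,1]))
    P=c["xyz"]+d*(z-c["xyz"][2])/d[2]
    return R.from_rotvec([0,0,-p[2]]).apply(P-[p[0],p[1],0]).round(3).tolist()
for z in(.12,.15,.18):print("knuckle",ray("top",(360,333),(240,130),5,z))
for z in(.19,.21,.23,.25):print("tips s2",ray("scene",(228,158),(110,150),10/3,z),ray("scene",(322,103),(110,150),10/3,z))
for z in(.09,.125,.14):print("s3 pad bottom",ray("scene",(388,225),(120,195),5,z))
print(robot.get_state()['joint_pos'])
```

```text
knuckle [-0.03, 0.018, 0.12]
knuckle [-0.033, 0.021, 0.15]
knuckle [-0.036, 0.024, 0.18]
tips s2 [-0.08, -0.015, 0.19] [-0.078, 0.05, 0.19]
tips s2 [-0.06, -0.03, 0.21] [-0.058, 0.032, 0.21]
tips s2 [-0.039, -0.045, 0.23] [-0.038, 0.014, 0.23]
tips s2 [-0.019, -0.06, 0.25] [-0.017, -0.004, 0.25]
s3 pad bottom [-0.059, -0.0, 0.09]
s3 pad bottom [-0.032, -0.022, 0.125]
s3 pad bottom [-0.02, -0.032, 0.14]
[-4.01691312e-01  3.49059077e-01  1.67572839e+00 -3.37670323e-05
  1.11686221e+00  1.37130841e+00]
```

The knuckle confirms TCP x. Triangulating gives tips about 15 mm above the reported TCP rather than 19 mm below it, so the fingers closed just over the fin top. I reopen, go 25 mm lower watching the force, and close again.

Call:
jog_arm(translation=[[0,0,0],[0,0,0],[0,0,0],[0,0,0.005],[0,0,0.01],[0,0,0.015],[0,0,0.02],[0,0,0.025],[0,0,0.025]], rotation=[[0,0,0],[0,0,0],[0,0,0],[0,0,0],[0,0,0],[0,0,0],[0,0,0],[0,0,0],[0,0,0]], fingers=0.2)

```text
clock: 4.15
tcp_pos: [0.5389, -0.1086, 0.0858]
tool_rot: [0.995, -0.101, -0.001, -0.0]
force: [1.0, -0.2, -0.8]
grip_width: 0.0512
grip_force: 0.0
```

Call:
jog_arm(translation=[[0,0,0],[0,0,0],[0,0,0],[0,0,0],[0,0,0],[0,0,0],[0,0,0]], rotation=[[0,0,0],[0,0,0],[0,0,0],[0,0,0],[0,0,0],[0,0,0],[0,0,0]], fingers=-1)

```text
clock: 4.85
tcp_pos: [0.5397, -0.1093, 0.0873]
tool_rot: [0.995, -0.101, 0.0, 0.0]
force: [-2.0, -2.6, 5.2]
grip_width: 0.0089
grip_force: 60.2
```

```bash
python3 d.py
```

```text
clock 4.85 tcp in chamber [-0.0395 -0.0244  0.0873] F cham [-1.41 -2.94  5.18] w 0.00889526073170835 gf 60.167495012283325
tool x yaw [[1.0, -0.0005, 0.0007], [-0.0005, -1.0, 0.0007], [0.0007, -0.0007, -1.0]] j [-0.4   0.38  1.7  -0.    1.06  1.37]
```

The fin is gripped (9 mm, 60 N). Now a gentle tug towards +y, which is tool −y.

Call:
jog_arm(translation=[[0,-0.001,0],[0,-0.002,0],[0,-0.003,0],[0,-0.004,0],[0,-0.004,0],[0,-0.004,0]], rotation=[[0,0,0],[0,0,0],[0,0,0],[0,0,0],[0,0,0],[0,0,0]])

```text
clock: 5.45
tcp_pos: [0.5406, -0.105, 0.0872]
tool_rot: [0.995, -0.101, 0.0, 0.0]
force: [-1.6, -2.3, 5.7]
grip_width: 0.0087
grip_force: 60.3
```

```bash
python3 d.py
```

```text
clock 5.45 tcp in chamber [-0.0395 -0.0201  0.0872] F cham [-1.11 -2.54  5.68] w 0.008725180350537742 gf 60.293646454811096
tool x yaw [[1.0, -0.0004, 0.0007], [-0.0004, -1.0, 0.0003], [0.0007, -0.0003, -1.0]] j [-0.39  0.38  1.7  -0.    1.06  1.38]
```

Call:
jog_arm(translation=[[0,-0.001,0],[0,-0.002,0],[0,-0.003,0],[0,-0.003,0],[0,-0.003,0]], rotation=[[0,0,0],[0,0,0],[0,0,0],[0,0,0],[0,0,0]])

```text
clock: 5.95
tcp_pos: [0.5408, -0.1042, 0.0872]
tool_rot: [0.995, -0.101, 0.0, 0.002]
force: [-3.8, -10.1, 4.6]
grip_width: 0.0082
grip_force: 60.2
```

```bash
python3 d.py
```

```text
clock 5.95 tcp in chamber [-0.0395 -0.0192  0.0872] F cham [ -1.67 -10.65   4.56] w 0.008160404575271563 gf 60.18313407897949
tool x yaw [[1.0, -0.0004, 0.0005], [-0.0004, -1.0, 0.0036], [0.0005, -0.0036, -1.0]] j [-0.39  0.38  1.7  -0.    1.06  1.38]
```

The cover stopped at about 5 mm with the force rising from 2.5 to 10.6 N, so the catch is holding it. I ease back, release and rise.

Call:
jog_arm(translation=[[0,0.002,0],[0,0.004,0],[0,0.006,0],[0,0.007,0],[0,0.007,0],[0,0.007,0]], rotation=[[0,0,0],[0,0,0],[0,0,0],[0,0,0],[0,0,0],[0,0,0]])

```text
clock: 6.55
tcp_pos: [0.5398, -0.109, 0.0872]
tool_rot: [0.995, -0.101, 0.0, 0.0]
force: [-1.0, -2.6, 5.1]
grip_width: 0.0088
grip_force: 60.3
```

Call:
jog_arm(translation=[[0,0,0],[0,0,0],[0,0,0],[0,0,0],[0,0,-0.02],[0,0,-0.04],[0,0,-0.06],[0,0,-0.06],[0,0,-0.06]], rotation=[[0,0,0],[0,0,0],[0,0,0],[0,0,0],[0,0,0],[0,0,0],[0,0,0],[0,0,0],[0,0,0]], fingers=0.2)

```text
clock: 7.45
tcp_pos: [0.5396, -0.1087, 0.1467]
tool_rot: [0.995, -0.101, 0.0, 0.0]
force: [0.7, -0.4, -0.2]
grip_width: 0.0511
grip_force: 0.0
```

Call:
jog_arm(translation=[[0.03,-0.015,0],[0.06,-0.03,0],[0.0675,-0.0334,0],[0.0675,-0.0334,0],[0.0675,-0.0334,0],[0.0675,-0.0334,0]], rotation=[[0,0,0],[0,0,0],[0,0,0],[0,0,0],[0,0,0],[0,0,0]], fingers=-1)

```text
clock: 8.05
tcp_pos: [0.6111, -0.0897, 0.1463]
tool_rot: [0.995, -0.101, -0.001, -0.0]
force: [-0.4, 0.6, -0.5]
grip_width: -0.0003
grip_force: 0.0
```

```bash
python3 d.py; python3 -c "
from h import *;import cv2
a=cv2.resize(viewer.read_camera('scene')[195:315,120:280],(800,600),interpolation=cv2.INTER_CUBIC)
cv2.imwrite('pics/s4.png',a)"
```

```text
clock 8.05 tcp in chamber [0.0265 0.009  0.1463] F cham [-0.52  0.53 -0.54] w -0.0002887048297922874 gf 0.0
tool x yaw [[1.0, -0.0009, -0.0017], [-0.0009, -1.0, -0.0], [-0.0017, 0.0, -1.0]] j [-0.33  0.43  1.46 -0.    1.26  1.45]
```

View pics/s4.png

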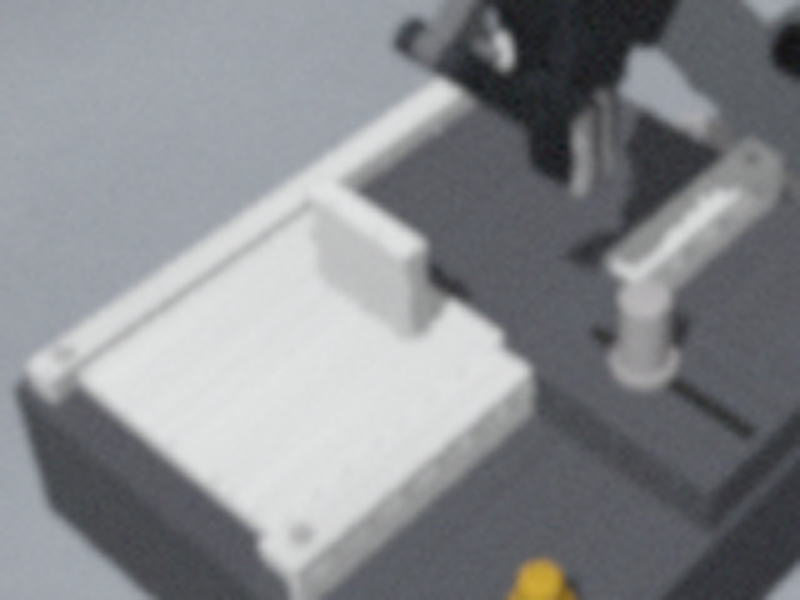

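The closed fingers stand above the rail with tips at about (590,195), short of the knob, and the cover is shut with everything in place. I lower to z ≈ 0.098, short of the knob.

Call:
jog_arm(translation=[[0,0,0.015],[0,0,0.03],[0,0,0.04],[0,0,0.048],[0,0,0.048],[0,0,0.048]], rotation=[[0,0,0],[0,0,0],[0,0,0],[0,0,0],[0,0,0],[0,0,0]])

```text
clock: 8.7
tcp_pos: [0.6125, -0.0898, 0.0991]
tool_rot: [0.995, -0.101, 0.0, 0.0]
force: [-0.8, -0.2, -0.2]
grip_width: 0.0002
grip_force: 0.0
```

Call:
jog_arm(translation=[[0.004,0,0],[0.008,0,0],[0.012,0,0],[0.016,0,0],[0.02,0,0],[0.02,0,0]], rotation=[[0,0,0],[0,0,0],[0,0,0],[0,0,0],[0,0,0],[0,0,0]])

```text
clock: 9.3
tcp_pos: [0.6326, -0.0938, 0.0988]
tool_rot: [0.995, -0.101, 0.0, 0.0]
force: [0.9, -0.4, 0.5]
grip_width: 0.0003
grip_force: 0.0
```

```bash
python3 d.py
```

```text
clock 9.3 tcp in chamber [0.0484 0.0094 0.0988] F cham [ 0.98 -0.24  0.5 ] w 0.00028306457870230263 gf 0.0
tool x yaw [[1.0, -0.0005, 0.0006], [-0.0005, -1.0, -0.0], [0.0006, 0.0, -1.0]] j [-0.32  0.51  1.46  0.    1.18  1.45]
```

```bash
python3 -c "
from h import *;import cv2
a=cv2.resize(viewer.read_camera('scene')[195:315,150:310],(800,600),interpolation=cv2.INTER_CUBIC)
cv2.imwrite('pics/s5.png',a)"
```

```text
(no output)
```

View pics/s5.png

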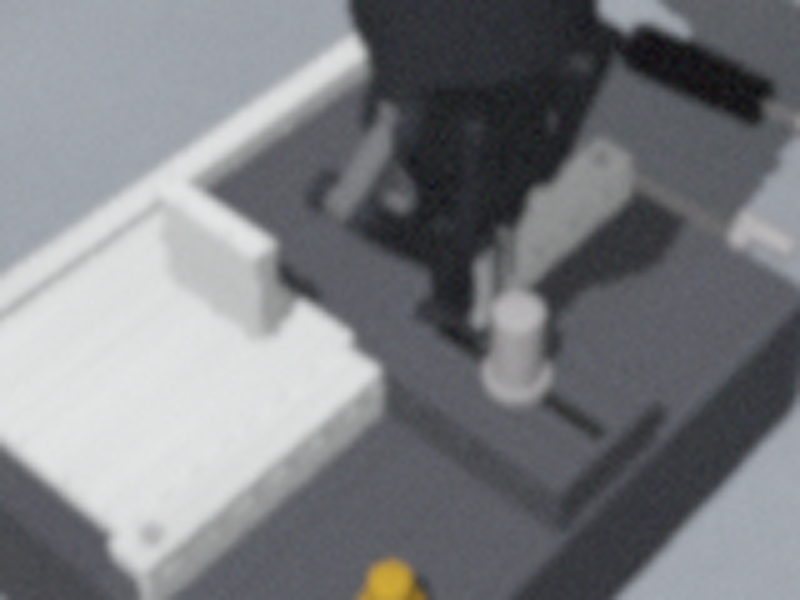

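The knob moved about 25 px along its slot and the fingers press on it at a good height, so the push works. I continue to the stop.

Call:
jog_arm(translation=[[0.004,0,0],[0.008,0,0],[0.012,0,0],[0.015,0,0],[0.018,0,0],[0.02,0,0],[0.02,0,0]], rotation=[[0,0,0],[0,0,0],[0,0,0],[0,0,0],[0,0,0],[0,0,0],[0,0,0]])

```text
clock: 10.05
tcp_pos: [0.652, -0.0977, 0.0987]
tool_rot: [0.995, -0.101, 0.0, -0.0]
force: [-0.6, 0.9, 0.4]
grip_width: 0.0003
grip_force: 0.3
```

```bash
python3 d.py
```

```text
clock 10.05 tcp in chamber [0.0682 0.0094 0.0987] F cham [-0.82  0.78  0.36] w 0.00027484954178527053 gf 0.27635156409814954
tool x yaw [[1.0, -0.0005, 0.0005], [-0.0005, -1.0, -0.0001], [0.0005, 0.0001, -1.0]] j [-0.32  0.54  1.4   0.    1.2   1.46]
```

Call:
jog_arm(translation=[[0.001,0,0],[0.002,0,0],[0.003,0,0],[0.004,0,0],[0.004,0,0]], rotation=[[0,0,0],[0,0,0],[0,0,0],[0,0,0],[0,0,0]])

```text
clock: 10.55
tcp_pos: [0.6525, -0.0978, 0.0987]
tool_rot: [0.995, -0.101, -0.003, -0.0]
force: [-10.6, 2.4, 5.4]
grip_width: 0.0003
grip_force: 5.6
```

```bash
python3 d.py
```

```text
clock 10.55 tcp in chamber [0.0687 0.0095 0.0987] F cham [-10.86   0.21   5.37] w 0.0002647877943920322 gf 5.5552442371845245
tool x yaw [[1.0, -0.0002, -0.0064], [-0.0002, -1.0, 0.0], [-0.0064, -0.0, -1.0]] j [-0.32  0.54  1.39 -0.    1.21  1.46]
```

The stop is reached (10.9 N, no further travel). I back off, rise, return over the fin, and re-grip slightly deeper.

Call:
jog_arm(translation=[[-0.006,0,0],[-0.012,0,0],[-0.012,0,-0.02],[-0.012,0,-0.045],[-0.04,0.01,-0.05],[-0.08,0.025,-0.05],[-0.1115,0.0334,-0.05],[-0.1115,0.0334,-0.05],[-0.1115,0.0334,-0.05],[-0.1115,0.0334,-0.05],[-0.1115,0.0334,-0.05]], rotation=[[0,0,0],[0,0,0],[0,0,0],[0,0,0],[0,0,0],[0,0,0],[0,0,0],[0,0,0],[0,0,0],[0,0,0],[0,0,0]])

```text
clock: 11.65
tcp_pos: [0.5408, -0.109, 0.1489]
tool_rot: [0.995, -0.101, 0.001, 0.0]
force: [-0.1, 0.1, 0.2]
grip_width: -0.0003
grip_force: 0.0
```

Call:
jog_arm(translation=[[0,0,0],[0,0,0],[0,0,0],[0,0,0.02],[0,0,0.04],[0,0,0.055],[0,0,0.066],[0,0,0.066],[0,0,0.066]], rotation=[[0,0,0],[0,0,0],[0,0,0],[0,0,0],[0,0,0],[0,0,0],[0,0,0],[0,0,0],[0,0,0]], fingers=0.2)

```text
clock: 12.55
tcp_pos: [0.5398, -0.1089, 0.083]
tool_rot: [0.995, -0.101, 0.0, 0.0]
force: [0.7, -0.1, -1.2]
grip_width: 0.0512
grip_force: 0.0
```

Call:
jog_arm(translation=[[0,0,0],[0,0,0],[0,0,0],[0,0,0],[0,0,0],[0,0,0],[0,0,0]], rotation=[[0,0,0],[0,0,0],[0,0,0],[0,0,0],[0,0,0],[0,0,0],[0,0,0]], fingers=-1)

```text
clock: 13.25
tcp_pos: [0.5399, -0.1094, 0.0837]
tool_rot: [0.995, -0.101, 0.001, 0.0]
force: [-1.9, -2.1, 6.1]
grip_width: 0.009
grip_force: 60.1
```

```bash
python3 d.py
```

```text
clock 13.25 tcp in chamber [-0.0393 -0.0245  0.0837] F cham [-1.49 -2.47  6.12] w 0.008960673148592863 gf 60.115967988967896
tool x yaw [[1.0, -0.0005, 0.0014], [-0.0005, -1.0, 0.0009], [0.0014, -0.0009, -1.0]] j [-0.4   0.38  1.71 -0.    1.05  1.37]
```

Call:
jog_arm(translation=[[0,-0.004,0],[0,-0.01,0],[0,-0.018,0],[0,-0.026,0],[0,-0.034,0],[0,-0.042,0],[0,-0.05,0],[0,-0.058,0],[0,-0.065,0],[0,-0.07,0],[0,-0.07,0]], rotation=[[0,0,0],[0,0,0],[0,0,0],[0,0,0],[0,0,0],[0,0,0],[0,0,0],[0,0,0],[0,0,0],[0,0,0],[0,0,0]])

```text
clock: 14.35
tcp_pos: [0.5538, -0.0411, 0.0837]
tool_rot: [0.995, -0.101, 0.0, 0.001]
force: [-2.2, -4.9, 5.8]
grip_width: 0.0085
grip_force: 60.2
```

```bash
python3 d.py
```

```text
clock 14.35 tcp in chamber [-0.0393  0.0452  0.0837] F cham [-1.19 -5.2   5.78] w 0.008524698028979358 gf 60.16821563243866
tool x yaw [[1.0, 0.0002, 0.0012], [0.0002, -1.0, 0.0019], [0.0012, -0.0019, -1.0]] j [-0.27  0.39  1.7  -0.    1.06  1.5 ]
```

The cover has moved 70 mm freely. I go on to about 82 mm.

Call:
jog_arm(translation=[[0,-0.004,0],[0,-0.008,0],[0,-0.011,0],[0,-0.012,0],[0,-0.012,0],[0,-0.012,0],[0,-0.012,0]], rotation=[[0,0,0],[0,0,0],[0,0,0],[0,0,0],[0,0,0],[0,0,0],[0,0,0]])

```text
clock: 15.05
tcp_pos: [0.5561, -0.0299, 0.0836]
tool_rot: [0.995, -0.101, 0.0, 0.001]
force: [-2.4, -5.2, 6.0]
grip_width: 0.009
grip_force: 60.2
```

```bash
python3 d.py; python3 -c "
from h import *;import cv2
a=cv2.resize(viewer.read_camera('scene')[180:360,100:340],(800,600),interpolation=cv2.INTER_CUBIC)
cv2.imwrite('pics/s6.png',a)"
```

```text
clock 15.05 tcp in chamber [-0.0393  0.0566  0.0836] F cham [-1.35 -5.57  5.96] w 0.009014960210227973 gf 60.180267691612244
tool x yaw [[1.0, -0.0003, 0.001], [-0.0003, -1.0, 0.0022], [0.001, -0.0022, -1.0]] j [-0.25  0.39  1.69 -0.    1.06  1.52]
```

View pics/s6.png

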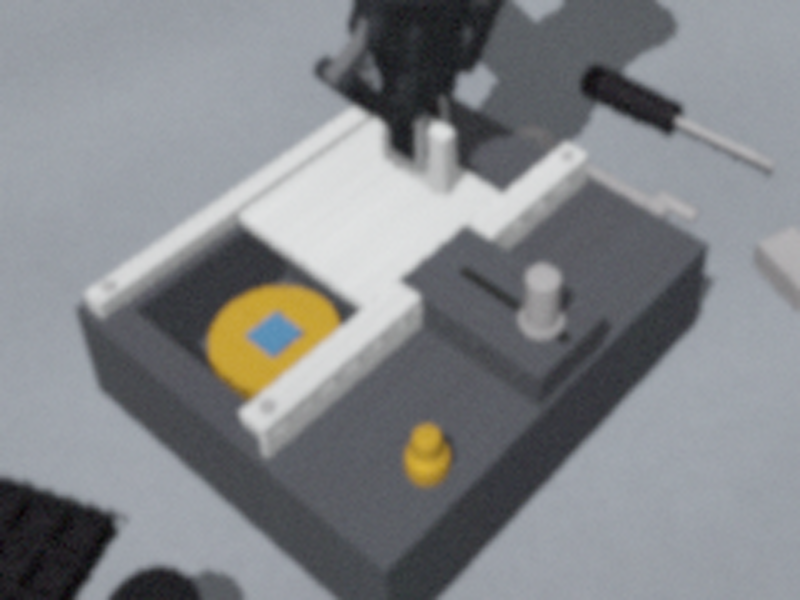

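The cover is open about 81 mm with the fin held. The knob is at the back end of its slot (540,300), and the adapter, wrench, screwdriver and block have not moved. I hand in.

```bash
python3 -c "
from station import robot
print(robot.job_done())"
```

```text
the job is handed in; nothing more can be done
None
```

The job is handed in: the tug stopped hard at 5 mm, so I slid the catch back to its stop, then pulled the cover to about 81 of 85 mm and left it held by the fin, with no small thing in view seen to have moved (an early attempt to grip the fin closed on air just above it and touched nothing).

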